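# Set the adjusting screw and lock it with its winged jam nut

## Task

Turn the adjusting screw by its square head until its pointer stands over the index rib on the block. Then run the winged jam nut down clockwise onto its tongued washer and nip it up until the washer's tongue has been dragged a good 12 degrees round from under the pointer, but not so hard that the screw is dragged off its setting; leave the pointer over the rib, the nut down tight and the things lying about where they are.

Things in the scene. Friction and masses are not known exactly. Their poses are not given: they have to be found in the camera images.
- fixture: the fixed adjuster: a steel base plate 190 x 160 x 12 mm on the table carrying a block 150 mm (along its x) x 100 mm whose top is 50 mm above the table. The origin is on the table under the vertical screw axis; z up; x points from the screw axis along the raised index rib. It stands level, turned about the vertical by up to 35 degrees
- rib (a point): centre of the top of the index rib, a raised bar 34 mm long (radially), 8 mm wide and 4 mm high on the block's top, its middle 55 mm from the screw axis along the fixture's x
- screw: the vertical adjusting screw (dark steel head and pointer), 25 mm over the threads; it turns in the fixed block and only turns. Origin on its axis at table height, z up; its x points along its pointer. A stiff thread holds it where it is left: 0.95 N m turns it either way
- head (a point): centre of the top of the screw's square head, 116 mm above the table. The head is 26 mm across flats and 22 mm tall (94 to 116 mm up), flats square to the pointer; the head is the place to grip and turn the screw
- pointer (a point): tip of the pointer, a flat bar under the head (88 to 94 mm above the table) reaching 46 mm from the screw axis. It starts 25 to 70 degrees anticlockwise (seen from above) of the rib
- tongue (a point): end of the tongue of the brass spring washer under the nut (top 54 mm above the table; tongue 10 mm wide, end 37 mm from the axis). Keyed to the screw, it turns with it, tongue straight under the pointer, until the nut bears on it and winds it clockwise ahead of the pointer: from 0.30 N m on the nut, plus 1.2 N m per radian. Let go, it may spring back to 14 degrees of wind, no further
- nut: the bright steel winged jam nut on the screw: a hexagon 41 mm across flats, 18 mm tall, with two straight round wings on either side, 12 mm thick, ends 94 mm from the axis. Origin on the axis 63 mm below the wings' centre line, z up, x along one wing. It turns freely (0.04 N m), clockwise from above runs it down 3 mm a turn. The angle at which it comes to bear is unknown: it must be felt
- nut_center (a point): centre of the jam nut, on the axis, on the wings' centre line; 63 mm above the table when the nut bears on the washer, and 1.2 to 2.5 mm higher (0.4 to 0.85 of a turn) at the start. Once bearing, the nut winds the washer; forced further (0.95 N m) it drags the screw round with it
- wing (a point): point on the centre line of one wing, 88 mm from the screw axis (the other wing is the same, pointing the other way)
- wrench: bystander: an open-ended steel wrench, 200 mm long; leave it alone
- hammer: bystander: a hand hammer, 280 mm long; leave it alone
- spray: bystander: a spray can, 66 mm across, 190 mm tall, upright; leave it alone
- tin: bystander: a squat jar with a steel lid, 80 mm across, 80 mm tall, upright; leave it alone
- spare_nut: bystander: a loose plain hexagon nut without wings, 30 mm across flats, 16 mm tall, lying beside the adjuster; leave it alone
- offcut: bystander: a square steel bar offcut, 110 x 30 x 30 mm, lying beside the adjuster; leave it alone
- magnet: bystander: a flat square welding magnet, 90 x 90 x 16 mm (a small stud on top), beside the adjuster; leave it alone
There are look-alikes about, which are no part of the job. What is meant by the fixture is not orange, and is the larger of those in its own colour.

How it is judged:
On the way, in this order (a step that is already met when the one before it is completed fails the run):
1. the screw's pointer is set over the index rib (tip within 6 mm sideways) (y of pointer in the frame of fixture between -0.006 and 0.006 m and x of pointer in the frame of fixture above 0.03 m), for 0.2 s.
2. the jam nut has been run down onto the washer (within 0.5 mm) (z of nut_center in the frame of fixture below 0.0635 m), for 0.05 s.
3. the nut is nipped up: the tongue is wound 5.2 mm (8 degrees) or more clockwise from under the pointer (y of tongue in the frame of screw below -0.0052 m), for 0.2 s.
At the end, for the whole second after the job is handed in: The pointer's tip is within 6 mm sideways of the rib's centre line, the jam nut is down (within 0.5 mm of bearing), the tongue is wound at least 5.2 mm (8 degrees) clockwise from under the pointer, and the nut is at rest (all of step 1 and z of nut_center in the frame of fixture below 0.0635 m and y of tongue in the frame of screw below -0.0052 m and angular speed of nut below 0.1 rad/s); the robot touches nothing.
It fails at once if a bystander is moved more than 20 mm (distance of any of wrench, hammer, spray, tin, spare_nut, offcut, magnet from where it was at the start of the episode above 0.02 m).
It also fails if it takes over 64 s, if anything falls off the work surface, if the arm or the gripper's body presses on something with over 40 N, if the wrist force passes 120 N, or if a joint passes its speed limit or range.

## Robot

A 7-joint arm with a two-finger parallel gripper is mounted at the origin on the work surface. World frame = base frame: x ahead of the robot, y to its left, z up, the work surface at z = 0. Lengths are in m, angles in rad, forces in N, time in s.
With the tool pointing down it reaches from about 0.425 to 0.875 m from the base axis. Payload 4.7 kg.
Tool frame: the origin (TCP) lies between the finger pads; the fingertips stand 8 mm ahead of it and the grasp point (between the pads) lies 11 mm behind it (arm.tcp_to_tips is the distance from the TCP to the fingertips, in m); z points along the fingers, y is the line along which they close (so a half turn about z gives the same grasp; the last joint's range is limited). The gripper opens to 85 mm and grips with 20 to 120 N. Pads are 22 mm wide; open, the fingers measure 114 mm over their backs; the gripper's body (76 mm by 85 mm) begins 54 mm behind the grasp point. The pads swing forward as they close: fully open they stand 13 mm farther back than shut.
Start: joints at [1.36, 0.321, -0.07, 1.45, 0.023, 1.371, -0.057], TCP at [0.145, -0.634, 0.2] pointing down, gripper open.
Joint ranges: [-2.86, 2.86], [-0.3, 2.09], [-1.38, 1.24], [0.06, 2.45], [-1.56, 4.7], [0.09, 2.05], [-2.69, 2.69]. Speed limits (rad/s): [2.57, 2.57, 3.14, 3.14, 3.14, 3.14, 3.14].

## Interface

Orientations are given as a unit quaternion [w, x, y, z].
In Python, from station import arm gives the robot as it stands.
- The arm moves only by the tool carry_out, never from a script. Its argument "targets" is a list of rows, each a list of 3 entries, a list of its own where there are three numbers: the finger opening in m, from 0 to 0.0854, then the shift along the tool's x, y, z in m, then the turn about the tool's z in rad. In form: [[gripper, [tx, ty, tz], yaw], ...]. A call has 1 to 12 rows; each row shifts and turns the commanded pose from where the row before left it, along the tool's axes as they then stand; what a row does not reach is not made up. A row lasts 1/8 s, in which the tool goes at most 62.5 mm and 10.7 degrees, less where a joint would pass 70% of its speed; a pose out of reach is approached as far as the arm can. A call is refused whole if a number of a shift passes 0.0625 or a number of a turn 0.188, either way. A call with a gripper value outside its range is refused whole. The fingers move at their own pace and stop on an object; the grip force is fixed at half the most. Time passes only in rows, so rows that do not move let the fingers close. It gives the time, the measured TCP pose, the force, the opening and the grip force at its end, in the units of the state.
- arm.sense(): the state, without advancing time (a new reading comes with each control period).
- arm.get_image(name): name is "scene" or "top" or "wrist"; returns (picture, depth): 384x512x3 uint8, red, green, blue; 384x512 float32, m along the optical axis (not along the pixel's ray), 0 where there is no reading.
- arm.camera_model(name): a dict with "camera_matrix" (3x3 intrinsics, pixels), "pose" (4x4, takes a point from camera to world coordinates). Camera axes: x right, y down, z forward; pixel columns grow to the right and rows downward; lengths in m; the calibration is good to about 2 mm. The wrist camera is an equidistant fisheye: a pixel r from the principal point sees the ray r / f radians off the axis. A picture is of the moment at which its call begins: read the wrist's pose just before it. camera_model takes no time and is no camera call; for the wrist camera it gives the pose at the moment of the call.
- arm.hand_in(): hands the job in; it is judged then, once.
Trained networks look in the newest picture that a camera, given by its name, has taken for a name from the list of things; names that differ only in an ending like _2 or _b are one class to them, and where a whole thing is asked for, a point or a joint stands for the part that bears it (a point fixed in the world has none). Each returns a list of dicts, best first, with "score" (0 to 1); they miss things now and then, are a little off and sometimes report something else, mostly with a low value. They report only what shows in the picture. A call takes as long as a camera call. They do not tell look-alikes from the thing itself.
- arm.find_in(camera, label): "rect" ([left, top, right, bottom] in pixels, round what is visible of it).
The state is a dict: "t": time; "joints": joint angles; "dq": joint speeds; "effort": joint torques, N m; "tool_pos": TCP position; "tool_rot": TCP orientation; "ft_force": force on the tool from outside, world axes, zero at the start; "wrist_torque": the same for the moment, N m; "finger_gap": finger opening in m; "finger_force": force on a finger pad.
Only numpy, scipy, OpenCV 4.12 (cv2) and the standard library are available. Lean on these libraries where they do the work, as an engineer would, in place of code of your own. Each camera call takes 0.05 s, during which the arm holds its last target. There are 200 camera calls.

## Working session

There is one attempt and no reset: what is moved stays moved. The work goes in short steps, Python scripts to look and compute and a tool call to move; the robot and the scene stay as the last step left them, time stands still between calls to the robot, and variables do not carry over. Pictures are saved under pics/ and viewed, at most 10 in all, crops included, and the job is handed in when it is done.

Besides the shell and the picture viewer there is one more tool, called after ">>>" as a command line: name --argument value ..., lists and objects as JSON in quotes. carry_out: Moves the arm, as the interface text tells. Its arguments: {"type":"object","properties":{"targets":{"type":"array","items":{"type":"array"}}},"required":["targets"]}

```bash
mkdir -p pics; ls; python3 - <<'E'
from station import arm
import cv2,numpy as np
s=arm.sense();print({k:np.round(v,3).tolist() for k,v in s.items()})
ims=[]
for c in ["scene","top"]:
    p,d=arm.get_image(c);np.savez(f"pics/{c}0.npz",p=p,d=d);cv2.imwrite(f"pics/{c}0.png",p[:,:,::-1])
    m=arm.camera_model(c);print(c,np.round(m["camera_matrix"],1).tolist(),np.round(m["pose"],3).tolist())
    for l in ["fixture","nut","head","pointer","rib","tongue"]:
        print(l,[(np.round(r["rect"]).tolist(),round(r["score"],2)) for r in arm.find_in(c,l)][:4])
E
```

```text
pics
{'t': 0.0, 'joints': [1.36, 0.322, -0.07, 1.452, 0.023, 1.371, -0.057], 'dq': [0.0, -0.002, 0.001, -0.001, 0.0, -0.001, 0.002], 'effort': [-0.001, -49.36, -0.383, -31.434, 0.013, 0.011, -0.0], 'tool_pos': [0.145, -0.633, 0.199], 'tool_rot': [-0.001, 0.994, 0.112, -0.0], 'ft_force': [-0.181, 0.248, 0.138], 'wrist_torque': [-0.002, -0.057, -0.022], 'finger_force': 0.0, 'finger_gap': 0.085}
scene [[435.8, 0.0, 260.7], [0.0, 435.8, 193.1], [0.0, 0.0, 1.0]] [[-0.652, 0.445, -0.614, 1.243], [0.758, 0.406, -0.511, 0.628], [0.022, -0.798, -0.602, 0.823], [0.0, 0.0, 0.0, 1.0]]
fixture [([250.0, 171.0, 307.0, 209.0], 0.72), ([207.0, 215.0, 300.0, 285.0], 0.65)]
nut [([230.0, 220.0, 290.0, 250.0], 0.89), ([347.0, 180.0, 370.0, 210.0], 0.69)]
head [([227.0, 215.0, 283.0, 249.0], 0.94), ([348.0, 180.0, 375.0, 209.0], 0.92), ([257.0, 172.0, 293.0, 190.0], 0.62)]
pointer [([227.0, 214.0, 285.0, 252.0], 0.68), ([344.0, 178.0, 373.0, 208.0], 0.61), ([266.0, 173.0, 289.0, 188.0], 0.54)]
rib [([210.0, 216.0, 298.0, 287.0], 0.87), ([315.0, 176.0, 395.0, 238.0], 0.81), ([249.0, 172.0, 305.0, 211.0],
[... 333 characters left out ...]
.0, 0.0, 1.0]]
fixture [([206.0, 135.0, 256.0, 186.0], 0.89), ([178.0, 223.0, 226.0, 282.0], 0.81), ([245.0, 199.0, 286.0, 244.0], 0.56)]
nut [([203.0, 145.0, 259.0, 164.0], 0.72), ([193.0, 222.0, 208.0, 283.0], 0.59), ([259.0, 206.0, 272.0, 235.0], 0.5), ([208.0, 132.0, 259.0, 188.0], 0.26)]
head [([258.0, 201.0, 272.0, 240.0], 0.6), ([210.0, 142.0, 260.0, 162.0], 0.59)]
pointer [([208.0, 149.0, 255.0, 163.0], 0.83), ([192.0, 227.0, 205.0, 281.0], 0.81), ([256.0, 202.0, 269.0, 238.0], 0.48)]
rib [([245.0, 199.0, 287.0, 246.0], 0.86), ([207.0, 133.0, 258.0, 188.0], 0.77), ([178.0, 222.0, 223.0, 279.0], 0.67)]
tongue [([207.0, 152.0, 261.0, 164.0], 0.68), ([197.0, 228.0, 205.0, 282.0], 0.51)]
```

```bash
python3 - <<'E'
import cv2,numpy as np
a=cv2.imread("pics/scene0.png");b=cv2.imread("pics/top0.png")
b=cv2.resize(b[100:310,150:350],None,fx=2,fy=2)
a=cv2.resize(a[130:300,150:430],None,fx=2,fy=2)
w=max(a.shape[1],b.shape[1]);f=lambda i:cv2.copyMakeBorder(i,0,0,0,w-i.shape[1],cv2.BORDER_CONSTANT)
c=np.vstack([f(a),f(b)]);c=cv2.resize(c,None,fx=.79,fy=.79,interpolation=cv2.INTER_AREA);print(c.shape)
cv2.imwrite("pics/both.png",c)
E
```

```text
(600, 442, 3)
```

View pics/top0.png

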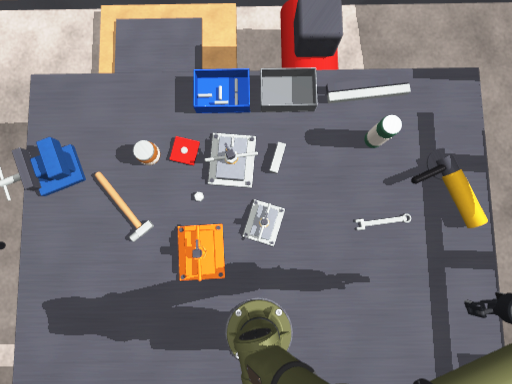

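View pics/both.png

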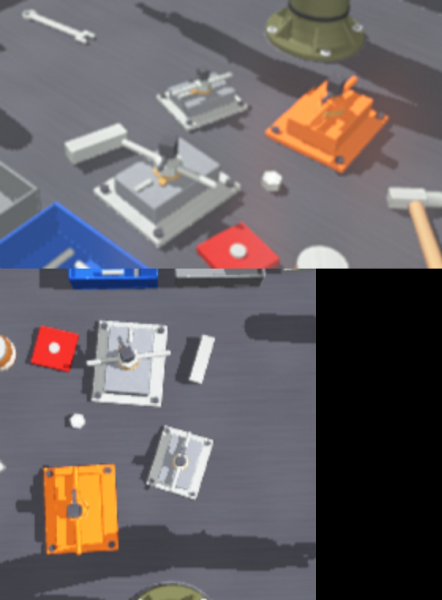

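Top picture: candidates for the fixture are orange (201,252), the small grey (264,222) and the large grey (232,158). I pick the large grey one. It has the magnet at (184,150), the offcut at (278,157) and the spare nut at (199,197) around it.

```bash
cat > h.py <<'E'
import numpy as np,cv2
from station import arm
def cloud(c,d,m):
    K=np.array(m["camera_matrix"]);P=np.array(m["pose"]);v,u=np.indices(d.shape)
    x=(u-K[0,2])/K[0,0];y=(v-K[1,2])/K[1,1]
    if c=="wrist":
        r=np.hypot(x,y);s=np.where(r>1e-6,np.tan(np.minimum(r,1.5))/np.maximum(r,1e-6),1);x=x*s;y=y*s
    p=np.stack([x*d,y*d,d],-1)
    w=p@P[:3,:3].T+P[:3,3];w[(d<=0)]=np.nan;return w
E
python3 - <<'E'
from h import *
from scipy.spatial.transform import Rotation as R
for c,b in (("top",(200,128,262,192)),("scene",(200,200,300,290))):
    z=np.load(f"pics/{c}0.npz");w=cloud(c,z["d"],arm.camera_model(c))
    w=w[b[1]:b[3],b[0]:b[2]].reshape(-1,3);
    for lo,hi in ((.105,.13),(.046,.0525),(.008,.016)):
        q=w[(w[:,2]>lo)&(w[:,2]<hi)];print(c,lo,len(q),q.mean(0).round(4),cv2.minAreaRect(q[:,:2].astype(np.float32)*1000))
z=np.load("pics/top0.npz");w=cloud("top",z["d"],arm.camera_model("top"))
for n,(u,v) in dict(magnet=(184,150),off=(278,157),nut=(199,197),spray=(390,125),tin=(147,152)).items():print(n,w[v,u].round(3))
E
```

```text
top 0.105 63 [0.6101 0.0881 0.1152] ((610.6507568359375, 88.07921600341797), (25.771770477294922, 24.388898849487305), 24.207509994506836)
top 0.046 760 [0.6087 0.0883 0.0494] ((611.3865966796875, 88.12391662597656), (99.98097229003906, 150.2718505859375), 84.28013610839844)
top 0.008 800 [0.6028 0.0861 0.0117] ((611.3912353515625, 88.32662963867188), (160.08145141601562, 190.24069213867188), 84.664306640625)
scene 0.105 105 [0.6128 0.0905 0.1136] ((610.580078125, 89.10260772705078), (28.214637756347656, 26.13793182373047), 20.281429290771484)
scene 0.046 1096 [0.6269 0.0948 0.0496] ((664.6708374023438, 86.93988037109375), (110.20060729980469, 264.06842041015625), 88.58572387695312)
scene 0.008 1402 [0.6244 0.1136 0.0119] ((594.3111572265625, 50.80589294433594), (355.50714111328125, 271.4286804199219), 41.73257064819336)
magnet [0.645 0.26  0.024]
off [ 0.612 -0.079  0.031]
nut [0.474 0.206 0.018]
spray [ 0.676 -0.425  0.188]
tin [0.626 0.377 0.081]
```

```bash
cat >> h.py <<'E'
def yaw():  # azimuth of tool x, world
    w,x,y,z=arm.sense()["tool_rot"];return np.arctan2(2*(x*y+w*z),1-2*(y*y+z*z))
def plan(goal,az,n,start=None,a0=None,orbit=None):
    "rows (tx,ty,tz,yaw) for tool pointing down, straight to goal with tool-x azimuth az"
    s=np.array(arm.sense()["tool_pos"]) if start is None else np.array(start);a=yaw() if a0 is None else a0
    g=np.array(goal);d=(g-s)/n;da=(az-a)/n
    for i in range(n):
        x=np.array([np.cos(a),np.sin(a),0]);y=np.array([np.sin(a),-np.cos(a),0])
        print([[round(float(d@x),4),round(float(d@y),4),round(float(-d[2]),4)],round(float(-da),4)]);a+=da
E
python3 -c "
from h import *
print(yaw());plan((.56,.085,.3),np.radians(97),15)"
```

```text
0.2248257044375563
[[0.0377, -0.0405, -0.0067], -0.0979]
[[0.0414, -0.0367, -0.0067], -0.0979]
[[0.0448, -0.0324, -0.0067], -0.0979]
[[0.0478, -0.0279, -0.0067], -0.0979]
[[0.0503, -0.0231, -0.0067], -0.0979]
[[0.0523, -0.0181, -0.0067], -0.0979]
[[0.0538, -0.0129, -0.0067], -0.0979]
[[0.0548, -0.0076, -0.0067], -0.0979]
[[0.0553, -0.0022, -0.0067], -0.0979]
[[0.0552, 0.0032, -0.0067], -0.0979]
[[0.0547, 0.0086, -0.0067], -0.0979]
[[0.0535, 0.0139, -0.0067], -0.0979]
[[0.0519, 0.0191, -0.0067], -0.0979]
[[0.0498, 0.0241, -0.0067], -0.0979]
[[0.0472, 0.0288, -0.0067], -0.0979]
```

>>> carry_out --targets '[[0.085,[0.0377,-0.0405,-0.0067],-0.098],[0.085,[0.0414,-0.0367,-0.0067],-0.098],[0.085,[0.0448,-0.0324,-0.0067],-0.098],[0.085,[0.0478,-0.0279,-0.0067],-0.098],[0.085,[0.0503,-0.0231,-0.0067],-0.098],[0.085,[0.0523,-0.0181,-0.0067],-0.098],[0.085,[0.0538,-0.0129,-0.0067],-0.098],[0.085,[0.0548,-0.0076,-0.0067],-0.098]]'

```text
t: 1.7
tool_pos: [0.3668, -0.2487, 0.2541]
tool_rot: [0.001, 0.875, 0.485, -0.0]
ft_force: [1.2, -0.9, -0.5]
finger_gap: 0.0851
finger_force: 0.0
```

>>> carry_out --targets '[[0.085,[0.0553,-0.0022,-0.0067],-0.098],[0.085,[0.0552,0.0032,-0.0067],-0.098],[0.085,[0.0547,0.0086,-0.0067],-0.098],[0.085,[0.0535,0.0139,-0.0067],-0.098],[0.085,[0.0519,0.0191,-0.0067],-0.098],[0.085,[0.0498,0.0241,-0.0067],-0.098],[0.085,[0.0472,0.0288,-0.0067],-0.098],[0.085,[0,0,0],0],[0.085,[0,0,0],0]]'

```text
t: 2.82
tool_pos: [0.559, 0.0848, 0.3001]
tool_rot: [-0.0, 0.662, 0.749, -0.0]
ft_force: [0.9, -0.7, 0.2]
finger_gap: 0.0851
finger_force: 0.0
```

```bash
python3 - <<'E'
from h import *
s=arm.sense();print(s["t"],s["tool_pos"],np.degrees(yaw()),np.round(s["joints"],2))
m=arm.camera_model("wrist");p,d=arm.get_image("wrist");np.savez("pics/w1.npz",p=p,d=d,K=m["camera_matrix"],P=m["pose"])
print(np.round(m["pose"],3).tolist(),np.round(m["camera_matrix"],1).tolist())
cv2.imwrite("pics/w1.png",cv2.resize(p[:,:,::-1],(768,576)))
E
```

```text
2.825 [0.55902433 0.08483142 0.30006687] 97.08093442570421 [ 0.57  0.2  -0.89  1.48  0.15  1.54 -0.19]
[[0.993, 0.117, 0.037, 0.548], [0.122, -0.944, -0.307, 0.162], [-0.001, 0.309, -0.951, 0.474], [0.0, 0.0, 0.0, 1.0]] [[297.3, 0.0, 250.5], [0.0, 297.3, 191.5], [0.0, 0.0, 1.0]]
```

View pics/w1.png

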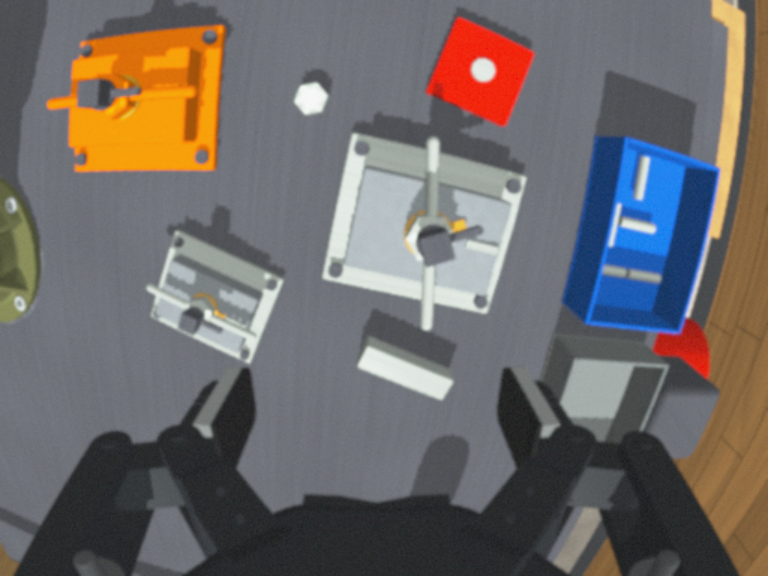

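Wrist view: the large grey fixture has its head at (434,246), pointer tip (481,229), light rib (482,245), brass tongue (460,226) and wings at (433,145) and (428,325). The rib points to world +x and the pointer stands anticlockwise of it, as described. Next I measure angles.

```bash
python3 - <<'E'
from h import *
z=np.load("pics/w1.npz");w=cloud("wrist",z["d"],dict(camera_matrix=z["K"],pose=z["P"])).reshape(-1,3)
o=np.array([.6107,.0882]);r=w[:,:2]-o;R=np.hypot(*r.T);A=np.degrees(np.arctan2(r[:,1],r[:,0]))
def sel(lo,hi,a,b):return (w[:,2]>lo)&(w[:,2]<hi)&(R>a)&(R<b)
q=w[sel(.108,.13,0,.03)];print("head",len(q),q.mean(0).round(4),cv2.minAreaRect((q[:,:2]*1000).astype(np.float32)))
q=w[sel(.046,.0525,0,.1)];print("block",len(q),q[:,2].mean(),cv2.minAreaRect((q[:,:2]*1000).astype(np.float32)))
q=w[sel(.008,.016,0,.14)];print("base",q[:,2].mean(),cv2.minAreaRect((q[:,:2]*1000).astype(np.float32)))
for n,a in (("ptr",(.084,.1,.024,.05)),("wing",(.058,.08,.04,.1)),("rib",(.0525,.058,.045,.075))):
    m=sel(*a);print(n,m.sum(),np.histogram(A[m],bins=np.arange(-180,181,15))[0]);
    q=w[m&((abs(A-30)<60) if n!="wing" else (A>0))];print(q.mean(0).round(4),q.max(0).round(3),cv2.fitLine((q[:,:2]-o).astype(np.float32),cv2.DIST_L2,0,1e-4,1e-4).ravel(),np.degrees(np.arctan2(*(q[:,:2].mean(0)-o)[::-1])))
E
```

```text
head 430 [0.6071 0.0872 0.1151] ((607.605712890625, 86.53414916992188), (25.40384292602539, 26.523563385009766), 24.721832275390625)
block 5113 0.04948156632293683 ((608.1793212890625, 86.2184829711914), (100.28665161132812, 150.89474487304688), 84.656005859375)
base 0.011712505349614393 ((610.830078125, 117.0030288696289), (222.37049865722656, 190.72518920898438), 84.25743103027344)
ptr 89 [ 0  0  0  0  0  0  0  0  0  0  0  0  2 83  4  0  0  0  0  0  0  0  0  0]
[0.6405 0.1011 0.0933] [0.649 0.107 0.097] [0.90437675 0.42673492 0.02980206 0.0129497 ] 23.486078905141927
wing 603 [  0   0   0   0   0  42 238   0   0   0   0   0   0   0   0   0   0   0
 298  25   0   0   0   0]
[0.5997 0.1523 0.0693] [0.608 0.179 0.073] [ 0.1026126  -0.9947214  -0.01099009  0.06414638] 99.7219973795402
rib 78 [ 0  0  0  0  0  0  0  0  0  0  0 78  0  0  0  0  0  0  0  0  0  0  0  0]
[0.6672 0.08   0.0537] [0.679 0.085 0.055] [ 0.9945326  -0.10442687  0.05646772 -0.00822245] -8.284797107336033
```

```bash
python3 -c "
from h import *
plan((.609,.0873,.2),np.radians(24.7),8)"
```

```text
[[-0.0003, 0.0063, 0.0125], 0.1577]
[[0.0006, 0.0062, 0.0125], 0.1577]
[[0.0016, 0.0061, 0.0125], 0.1577]
[[0.0025, 0.0057, 0.0125], 0.1577]
[[0.0034, 0.0053, 0.0125], 0.1577]
[[0.0042, 0.0047, 0.0125], 0.1577]
[[0.0049, 0.0039, 0.0125], 0.1577]
[[0.0054, 0.0031, 0.0125], 0.1577]
```

>>> carry_out --targets '[[0.085,[-0.0003,0.0063,0.0125],0.158],[0.085,[0.0006,0.0062,0.0125],0.158],[0.085,[0.0016,0.0061,0.0125],0.158],[0.085,[0.0025,0.0057,0.0125],0.158],[0.085,[0.0034,0.0053,0.0125],0.158],[0.085,[0.0042,0.0047,0.0125],0.158],[0.085,[0.0049,0.0039,0.0125],0.158],[0.085,[0.0054,0.0031,0.0125],0.158],[0.085,[0,0,0],0],[0.085,[0,0,0],0]]'

```text
t: 4.12
tool_pos: [0.6092, 0.0876, 0.2011]
tool_rot: [0.0, 0.977, 0.214, 0.0]
ft_force: [0.3, -0.1, 0.2]
finger_gap: 0.0851
finger_force: 0.0
```

```bash
cat > look.py <<'E'
from h import *
import sys
n=sys.argv[1];s=arm.sense();print(s["t"],np.round(s["tool_pos"],4),np.degrees(yaw()),np.round(s["joints"],2))
m=arm.camera_model("wrist");p,d=arm.get_image("wrist");cv2.imwrite(f"pics/{n}.png",cv2.resize(p[:,:,::-1],(768,576)))
w=cloud("wrist",d,m).reshape(-1,3);o=np.array([.609,.0873])
for k in range(3):
    q=w[(w[:,2]>.108)&(w[:,2]<.122)&(np.hypot(*(w[:,:2]-o).T)<.026)]
    if len(q)>20:
        rc=cv2.minAreaRect((q[:,:2]*1000).astype(np.float32));o=np.array(rc[0])/1000
print("head",len(q),q[:,2].mean() if len(q) else 0,rc if len(q) else 0)
r=w[:,:2]-o;R=np.hypot(*r.T);A=np.degrees(np.arctan2(r[:,1],r[:,0]))
def an(n,lo,hi,a,b,c,t):
    M=(w[:,2]>lo)&(w[:,2]<hi)&(R>a)&(R<b)&(abs((A-c+180)%360-180)<t)
    if M.sum()<5: print(n,"-");return
    q=r[M];f=cv2.fitLine(q.astype(np.float32),cv2.DIST_L2,0,1e-4,1e-4).ravel();e=q.mean(0)
    print(n,M.sum(),"z",w[M][:,2].mean().round(4),"zmax",np.percentile(w[M][:,2],95).round(4),"line",np.degrees(np.arctan(f[1]/f[0])).round(1),"bearing",np.degrees(np.arctan2(e[1],e[0])).round(1))
an("ptr",.084,.1,.024,.05,20,45);an("rib",.0525,.058,.05,.073,-5,20)
for c in (0,60,120,180,240,300): an(f"wing{c}",.06,.082,.05,.096,c,30)
E
python3 look.py w2
```

```text
4.125 [0.6092 0.0876 0.2011] 24.73506944002952 [ 0.38  0.32 -0.7   1.52  0.21  1.38 -1.48]
head 814 0.11531923263155079 ((608.4547729492188, 86.26826477050781), (26.200267791748047, 25.59093475341797), 24.564830780029297)
ptr 195 z 0.0934 zmax 0.0946 line 24.7 bearing 24.5
rib 121 z 0.0537 zmax 0.0549 line -3.0 bearing -5.4
wing0 -
wing60 -
wing120 424 z 0.0693 zmax 0.0715 line -83.4 bearing 96.1
wing180 -
wing240 -
wing300 382 z 0.0693 zmax 0.0712 line -83.8 bearing -82.8
```

>>> carry_out --targets '[[0.06,[0,0,0.03],0],[0.06,[0,0,0.03],0],[0.06,[0,0,0.027],0],[0.06,[0,0,0.02],0],[0.06,[0,0,0],0],[0.0,[0,0,0],0],[0.0,[0,0,0],0],[0.0,[0,0,0],0],[0.0,[0,0,0],0],[0.0,[0,0,0],0]]'

```text
t: 5.42
tool_pos: [0.6093, 0.0887, 0.0935]
tool_rot: [0.0, 0.977, 0.214, 0.0]
ft_force: [0.7, -0.3, -0.2]
finger_gap: 0.0002
finger_force: 0.0
```

```bash
python3 look.py w3; python3 -c "
from h import *
s=arm.sense();print(s['finger_gap'],s['finger_force'],s['ft_force'],s['wrist_torque'])
p,d=arm.get_image('scene');cv2.imwrite('pics/s3.png',cv2.resize(p[180:300,180:340,::-1],None,fx=4,fy=4))"
```

```text
5.425 [0.6093 0.0887 0.0935] 24.685691478436524 [ 0.36  0.4  -0.68  1.65  0.27  1.19 -1.52]
head 999 0.1146878510438994 ((613.6370239257812, 88.78856658935547), (15.297981262207031, 26.13425064086914), 23.79688835144043)
ptr 345 z 0.0934 zmax 0.0945 line 25.2 bearing 24.2
rib 236 z 0.0536 zmax 0.0546 line -5.7 bearing -8.2
wing0 -
wing60 -
wing120 879 z 0.0692 zmax 0.0713 line -83.5 bearing 100.0
wing180 -
wing240 122 z 0.0695 zmax 0.0711 line -87.0 bearing -91.6
wing300 646 z 0.0691 zmax 0.0713 line -86.4 bearing -86.0
-0.0007424479569070857 0.0 [ 0.22833707 -0.49210481  0.17001319] [-0.01343187  0.00773443 -0.00166775]
```

View pics/w3.png

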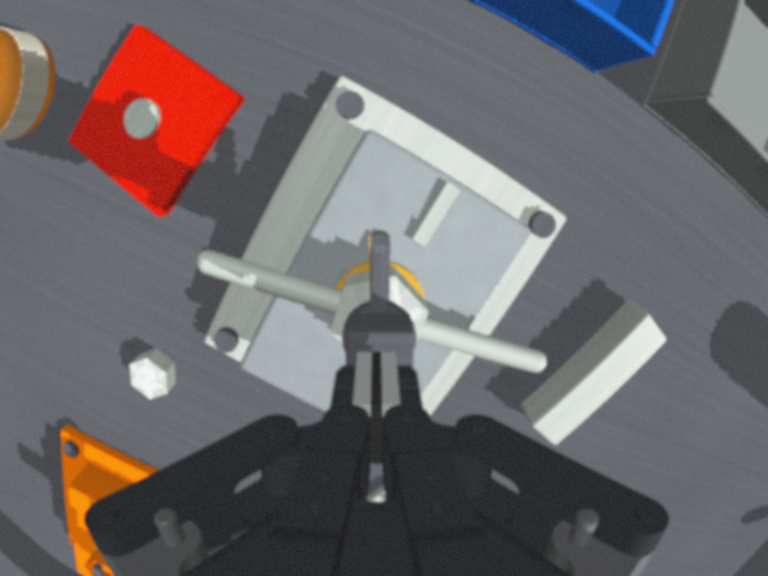

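View pics/s3.png

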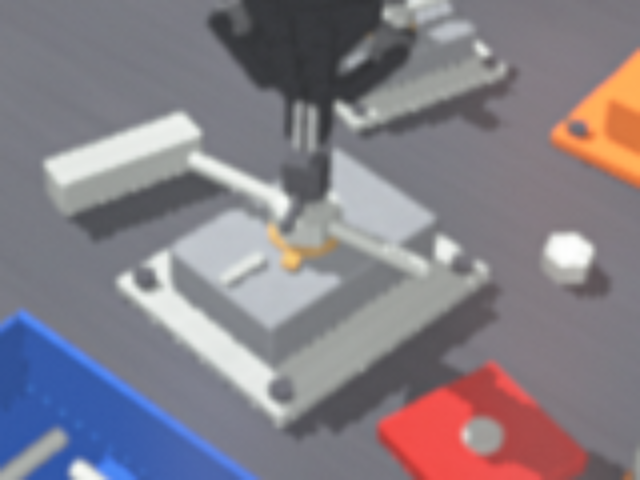

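Both views show the closed fingertips just above or behind the head, with nothing gripped. I check with depth where the fingertips are.

```bash
python3 - <<'E'
from h import *
p,d=arm.get_image("scene");m=arm.camera_model("scene");w=cloud("scene",d,m)
# crop pix (305,100..190)/4+180
for v in range(200,232,2): print(v,[w[v,u].round(3).tolist() for u in (253,256,259)],p[v,256])
m=arm.camera_model("wrist");P,d=arm.get_image("wrist");W=cloud("wrist",d,m)
for v in range(210,300,8): print(v,[W[v,u].round(3).tolist() for u in (244,258)])
print(arm.tcp_to_tips)
E
```

```text
200 [[0.623, 0.088, 0.182], [0.61, 0.087, 0.174], [0.618, 0.102, 0.186]] [53 54 57]
202 [[0.624, 0.089, 0.177], [0.611, 0.088, 0.169], [0.617, 0.102, 0.18]] [49 51 53]
204 [[0.625, 0.09, 0.172], [0.611, 0.087, 0.162], [0.615, 0.101, 0.172]] [53 55 56]
206 [[0.618, 0.084, 0.159], [0.617, 0.093, 0.163], [0.618, 0.103, 0.169]] [ 97  98 100]
208 [[0.621, 0.087, 0.155], [0.618, 0.094, 0.158], [0.613, 0.099, 0.157]] [113 114 115]
210 [[0.623, 0.089, 0.152], [0.617, 0.093, 0.15], [0.613, 0.099, 0.151]] [110 111 112]
212 [[0.622, 0.088, 0.144], [0.619, 0.095, 0.146], [0.614, 0.1, 0.146]] [118 119 120]
214 [[0.623, 0.089, 0.138], [0.619, 0.095, 0.14], [0.613, 0.099, 0.138]] [120 121 122]
216 [[0.623, 0.089, 0.132], [0.618, 0.094, 0.132], [0.61, 0.097, 0.129]] [122 123 124]
218 [[0.613, 0.08, 0.115], [0.61, 0.088, 0.117], [0.605, 0.093, 0.117]] [115 116 123]
220 [[0.62, 0.087, 0.117], [0.614, 0.091, 0.115], [0.608, 0.096, 0.114]] [113 114 121]
222 [[0.624, 0.09, 0.114], [0.62, 0.096, 0.115], [0.616, 0.103, 0.116]] [ 98  99 104]
224 [[0.623, 0.089, 0.107], [0.62, 0.096, 0.109], [0.618, 0.104, 0
[... 181 characters left out ...]
 89]
230 [[0.631, 0.096, 0.096], [0.622, 0.098, 0.091], [0.613, 0.101, 0.087]] [101 102 104]
210 [[0.618, 0.096, 0.099], [0.621, 0.089, 0.099]]
218 [[0.618, 0.096, 0.11], [0.621, 0.089, 0.111]]
226 [[0.615, 0.095, 0.115], [0.618, 0.088, 0.115]]
234 [[0.611, 0.093, 0.116], [0.614, 0.086, 0.116]]
242 [[0.617, 0.095, 0.138], [0.619, 0.089, 0.136]]
250 [[0.617, 0.095, 0.145], [0.619, 0.089, 0.145]]
258 [[0.617, 0.095, 0.153], [0.619, 0.089, 0.152]]
266 [[0.618, 0.095, 0.161], [0.62, 0.09, 0.16]]
274 [[0.618, 0.095, 0.167], [0.62, 0.09, 0.166]]
282 [[0.618, 0.095, 0.172], [0.62, 0.09, 0.172]]
290 [[0.615, 0.093, 0.173], [0.62, 0.09, 0.177]]
298 [[0.609, 0.091, 0.171], [0.616, 0.088, 0.177]]
0.008
```

>>> carry_out --targets '[[0.06,[0,0,0],0],[0.06,[0,0,0],0],[0.06,[0,0,0],0],[0.06,[0,0,0.01],0],[0.06,[0,0,0.01],0],[0.06,[0,0,0],0]]'

```text
t: 6.38
tool_pos: [0.6081, 0.0884, 0.0718]
tool_rot: [-0.0, 0.977, 0.214, -0.001]
ft_force: [0.9, 0.7, -1.3]
finger_gap: 0.0599
finger_force: 0.0
```

```bash
python3 - <<'E'
from h import *
m=arm.camera_model("wrist");s=arm.sense();print(s["tool_pos"],m["pose"][:,3],s["finger_gap"])
p,d=arm.get_image("scene");w=cloud("scene",d,arm.camera_model("scene")).reshape(-1,3)
W=cloud("wrist",arm.get_image("wrist")[1],m).reshape(-1,3)
t=s["tool_pos"];a=yaw();X=np.array([np.cos(a),np.sin(a)]);Y=np.array([np.sin(a),-np.cos(a)])
for n,c in(("scene",w),("wrist",W)):
    for sg in (1,-1):
        lx=(c[:,:2]-t[:2])@X;ly=sg*((c[:,:2]-t[:2])@Y)
        q=c[(abs(lx)<.014)&(ly>.022)&(ly<.05)&(c[:,2]>.075)&(c[:,2]<.2)];print(n,sg,len(q),np.percentile(q[:,2],[0,2,5,20]).round(4) if len(q) else 0)
E
```

```text
[0.60811545 0.08839855 0.07175193] [0.67931671 0.12037074 0.24512763 1.        ] 0.059949180817627325
scene 1 152 [0.0764 0.1115 0.1143 0.1259]
scene -1 199 [0.1066 0.1144 0.1185 0.1324]
wrist 1 4148 [0.1071 0.1131 0.1169 0.1316]
wrist -1 4545 [0.1078 0.1134 0.1174 0.1334]
```

Both cameras agree: the real fingertips sit about 36–38 mm higher than the TCP reading implies. I'll use the heights measured by camera and go down the remaining 18 mm.

>>> carry_out --targets '[[0.06,[0,0,0.009],0],[0.06,[0,0,0.009],0],[0.06,[0,0,0],0],[0.0,[0,0,0],0],[0.0,[0,0,0],0],[0.0,[0,0,0],0],[0.0,[0,0,0],0],[0.0,[0,0,0],0]]'

```text
t: 7.48
tool_pos: [0.61, 0.0877, 0.0562]
tool_rot: [0.001, 0.977, 0.213, 0.001]
ft_force: [-0.4, -3.1, 5.0]
finger_gap: 0.0287
finger_force: 59.0
```

>>> carry_out --targets '[[0.0,[0,0,0],0.08],[0.0,[0,0,0],0.09],[0.0,[0,0,0],0.09],[0.0,[0,0,0],0.09],[0.0,[0,0,0],0.09],[0.0,[0,0,0],0.09],[0.0,[0,0,0],0],[0.0,[0,0,0],0]]'

```text
t: 8.48
tool_pos: [0.61, 0.0874, 0.0562]
tool_rot: [0.001, 0.999, -0.049, 0.001]
ft_force: [-0.9, -3.6, 5.1]
finger_gap: 0.0284
finger_force: 59.2
```

```bash
python3 look.py w4;python3 -c "
from h import *
s=arm.sense();print(s['finger_gap'],s['finger_force'],s['ft_force'],s['wrist_torque'])"
```

```text
8.475 [0.61   0.0874 0.0562] -5.590103973702793 [ 0.27  0.41 -0.57  1.69  0.25  1.11 -2.04]
head 3838 0.11499077041976487 ((608.610595703125, 85.99612426757812), (49.953407287597656, 27.147205352783203), 88.14405822753906)
ptr 724 z 0.0934 zmax 0.0946 line -4.5 bearing -3.8
rib 463 z 0.0536 zmax 0.0546 line -5.6 bearing -5.3
wing0 -
wing60 1247 z 0.069 zmax 0.0712 line 68.3 bearing 67.0
wing120 -
wing180 -
wing240 953 z 0.069 zmax 0.0712 line 68.1 bearing -110.7
wing300 -
0.028369182089005397 59.21061158180237 [-0.6273584  -3.5721651   5.78242634] [-1.0084773   0.01850746  0.69100446]
```

>>> carry_out --targets '[[0.06,[0,0,0],0],[0.06,[0,0,0],0],[0.06,[0,0,0],0],[0.06,[0,0,-0.03],0],[0.06,[0,0,-0.04],0],[0.06,[0,0,-0.03],-0.1],[0.0,[0,0,0],-0.18],[0.0,[0,0,0],-0.18],[0.0,[0,0,0],-0.18],[0.0,[0,0,0],0]]'

```text
t: 9.78
tool_pos: [0.6091, 0.089, 0.1552]
tool_rot: [-0.0, 0.964, 0.266, -0.0]
ft_force: [1.1, 0.5, 0.4]
finger_gap: 0.0002
finger_force: 0.0
```

```bash
python3 look.py w5; python3 - <<'E'
from h import *
o=np.array([.6095,.0873]);a=np.radians(97)
plan((*(o+.08*np.array([np.cos(a),np.sin(a)])),.045),yaw(),4)
E
```

```text
9.775 [0.6091 0.089  0.1552] 30.88709810778597 [ 0.37  0.35 -0.69  1.58  0.23  1.29 -1.39]
head 1161 0.11517050606290158 ((608.2033081054688, 86.38185119628906), (26.43512535095215, 26.55200958251953), 85.0164566040039)
ptr 284 z 0.0932 zmax 0.0945 line -4.2 bearing -3.6
rib 186 z 0.0536 zmax 0.0547 line -6.6 bearing -5.3
wing0 -
wing60 632 z 0.0694 zmax 0.0715 line 68.3 bearing 67.6
wing120 -
wing180 -
wing240 427 z 0.0694 zmax 0.0714 line 67.7 bearing -111.3
wing300 -
[[0.008, -0.0179, 0.0275], -0.0]
[[0.008, -0.0179, 0.0275], -0.0]
[[0.008, -0.0179, 0.0275], -0.0]
[[0.008, -0.0179, 0.0275], -0.0]
```

>>> carry_out --targets '[[0.0,[0.016,-0.0358,0],0],[0.0,[0.016,-0.0358,0],0],[0.0,[0,0,0.055],0],[0.0,[0,0,0.055],0],[0.0,[0,0,0],0],[0.0,[0,0,0],0]]'

```text
t: 10.58
tool_pos: [0.6011, 0.1672, 0.0474]
tool_rot: [-0.0, 0.964, 0.266, 0.001]
ft_force: [0.2, 1.0, 1.0]
finger_gap: -0.0
finger_force: 0.0
```

```bash
cat > tips.py <<'E'
from h import *
s=arm.sense();t=s["tool_pos"];a=yaw();X=np.array([np.cos(a),np.sin(a)]);Y=np.array([np.sin(a),-np.cos(a)])
print(s["t"],np.round(t,4),np.degrees(a),np.round(s["joints"],2),"bearing",np.degrees(np.arctan2(t[1]-.0873,t[0]-.6095)))
for n in("scene","wrist"):
    m=arm.camera_model(n);p,d=arm.get_image(n);c=cloud(n,d,m).reshape(-1,3);lx=(c[:,:2]-t[:2])@X;ly=((c[:,:2]-t[:2])@Y)
    q=c[(abs(lx)<.02)&(abs(ly)<.03)&(c[:,2]>t[2]+.02)&(c[:,2]<t[2]+.08)]
    l=(q[:,:2]-t[:2])
    print(n,len(q),"z",np.percentile(q[:,2],[0,2,5,20]).round(4),"lx",np.percentile(l@X,[2,98]).round(4),"ly",np.percentile(l@Y,[2,98]).round(4))
    cv2.imwrite(f"pics/tips_{n}.png",cv2.resize(p[:,:,::-1],(768,576)))
E
python3 tips.py
```

```text
10.575 [0.6011 0.1672 0.0474] 30.91088609337324 [ 0.23  0.47 -0.68  1.67  0.32  1.11 -1.58] bearing 96.02190453778752
scene 170 z [0.0814 0.0855 0.0865 0.0935] lx [-0.0057  0.0141] ly [-0.0245  0.0226]
wrist 3428 z [0.0674 0.0719 0.0869 0.0969] lx [-0.0083  0.0134] ly [-0.0208  0.0272]
```

```bash
python3 - <<'E'
from h import *
s=arm.sense();t=s["tool_pos"];a=yaw();X=np.array([np.cos(a),np.sin(a)]);Y=np.array([np.sin(a),-np.cos(a)])
m=arm.camera_model("wrist");c=cloud("wrist",arm.get_image("wrist")[1],m).reshape(-1,3);l=c[:,:2]-t[:2];lx=l@X;ly=l@Y
for y0 in np.arange(-.1,.1,.01):
    q=c[(abs(lx)<.03)&(ly>y0)&(ly<y0+.01)&(c[:,2]>.075)]
    print(round(y0,2),len(q),np.percentile(q[:,2],[1,10]).round(3) if len(q) else "")
b=np.radians(96);
def pt(th):return np.array([.6095,.0873])+.08*np.array([np.cos(th),np.sin(th)])
p=t[:2]
for i in range(1,17):
    g=pt(np.radians(96-8*i));print(96-8*i,(np.array([(g-p)@X,(g-p)@Y])).round(4).tolist());p=g
E
```

```text
-0.1 0 
-0.09 0 
-0.08 0 
-0.07 39 [0.164 0.165]
-0.06 1474 [0.153 0.159]
-0.05 2662 [0.142 0.15 ]
-0.04 3218 [0.13  0.136]
-0.03 2491 [0.125 0.132]
-0.02 3104 [0.092 0.125]
-0.01 4479 [0.087 0.107]
-0.0 4343 [0.087 0.107]
0.01 3203 [0.091 0.125]
0.02 2477 [0.125 0.132]
0.03 3200 [0.13  0.136]
0.04 2704 [0.142 0.15 ]
0.05 1510 [0.153 0.159]
0.06 603 [0.075 0.079]
0.07 440 [0.075 0.079]
0.08 546 [0.088 0.09 ]
0.09 340 [0.088 0.089]
88 [0.0088, 0.0054]
80 [0.0089, 0.0067]
72 [0.0079, 0.0079]
64 [0.0067, 0.0089]
56 [0.0054, 0.0098]
48 [0.004, 0.0104]
40 [0.0025, 0.0109]
32 [0.001, 0.0111]
24 [-0.0006, 0.0111]
16 [-0.0021, 0.011]
8 [-0.0036, 0.0106]
0 [-0.0051, 0.01]
-8 [-0.0064, 0.0092]
-16 [-0.0076, 0.0082]
-24 [-0.0087, 0.007]
-32 [-0.0096, 0.0058]
```

>>> carry_out --targets '[[0.0,[0,0,0.012],0],[0.0,[0,0,0.011],0],[0.0,[0.0088,0.0054,0],0],[0.0,[0.0089,0.0067,0],0],[0.0,[0.0079,0.0079,0],0],[0.0,[0.0067,0.0089,0],0],[0.0,[0,0,0],0]]'

```text
t: 11.6
tool_pos: [0.6437, 0.1575, 0.0224]
tool_rot: [0.0, 0.964, 0.266, 0.0]
ft_force: [-0.4, 0.2, 0.1]
finger_gap: 0.0001
finger_force: 0.0
```

```bash
python3 look.py w6; python3 tips.py
```

```text
11.6 [0.6437 0.1575 0.0224] 30.896998666194943 [ 0.2   0.57 -0.65  1.59  0.37  1.11 -1.56]
head 0 0 0
ptr -
rib 341 z 0.0536 zmax 0.0544 line -5.7 bearing -5.8
wing0 -
wing60 2767 z 0.0702 zmax 0.08 line -72.5 bearing 53.9
wing120 -
wing180 -
wing240 -
wing300 -
11.65 [0.6429 0.1581 0.0223] 30.939632961859058 [ 0.2   0.57 -0.65  1.59  0.37  1.11 -1.56] bearing 64.73567251154016
scene 220 z [0.0425 0.0481 0.0584 0.0673] lx [-0.0136  0.016 ] ly [-0.0179  0.0283]
wrist 4997 z [0.0424 0.0582 0.0625 0.069 ] lx [-0.0131  0.0181] ly [-0.0205  0.0278]
```

>>> carry_out --targets '[[0.0,[0.0054,0.0098,0],0],[0.0,[0.004,0.0104,0],0],[0.0,[0.0025,0.0109,0],0],[0.0,[0.001,0.0111,0],0],[0.0,[-0.0006,0.0111,0],0],[0.0,[-0.0021,0.011,0],0],[0.0,[-0.0036,0.0106,0],0],[0.0,[-0.0051,0.01,0],0],[0.0,[-0.0064,0.0092,0],0],[0.0,[-0.0076,0.0082,0],0],[0.0,[0,0,0],0]]'

```text
t: 13.12
tool_pos: [0.6841, 0.0618, 0.0221]
tool_rot: [0.001, 0.964, 0.266, -0.0]
ft_force: [-0.7, -0.5, -0.4]
finger_gap: 0.0001
finger_force: 0.0
```

```bash
python3 look.py w7; python3 - <<'E'
from h import *
s=arm.sense();t=s["tool_pos"];a=yaw();X=np.array([np.cos(a),np.sin(a)]);Y=np.array([np.sin(a),-np.cos(a)])
p=t[:2];print(t,np.degrees(np.arctan2(t[1]-.0873,t[0]-.6095)),s["ft_force"],s["joints"][6])
for i in range(1,17):
    th=np.radians(-16-8*i)
    g=np.array([.6095,.0873])+.08*np.array([np.cos(th),np.sin(th)]);print(-16-8*i,(np.array([(g-p)@X,(g-p)@Y])).round(4).tolist());p=g
E
```

```text
13.125 [0.6841 0.0618 0.0221] 30.858785699513017 [ 0.32  0.61 -0.62  1.52  0.37  1.14 -1.41]
head 0 0 0
ptr 95 z 0.0933 zmax 0.0944 line -15.2 bearing -1.6
rib 457 z 0.0536 zmax 0.0545 line -4.7 bearing -6.3
wing0 1220 z 0.0718 zmax 0.081 line -59.4 bearing -15.0
wing60 -
wing120 -
wing180 -
wing240 -
wing300 146 z 0.0662 zmax 0.0689 line 86.7 bearing -32.1
[0.68418769 0.06293771 0.02224146] -18.065745581291893 [ 1.22035627  0.68880383 -0.21417837] -1.4076394981610674
-24 [-0.0056, 0.0062]
-32 [-0.0096, 0.0058]
-40 [-0.0103, 0.0044]
-48 [-0.0108, 0.0029]
-56 [-0.0111, 0.0014]
-64 [-0.0112, -0.0002]
-72 [-0.011, -0.0017]
-80 [-0.0107, -0.0032]
-88 [-0.0101, -0.0047]
-96 [-0.0094, -0.0061]
-104 [-0.0084, -0.0073]
-112 [-0.0073, -0.0084]
-120 [-0.0061, -0.0094]
-128 [-0.0047, -0.0101]
-136 [-0.0033, -0.0107]
-144 [-0.0018, -0.011]
```

View pics/w7.png

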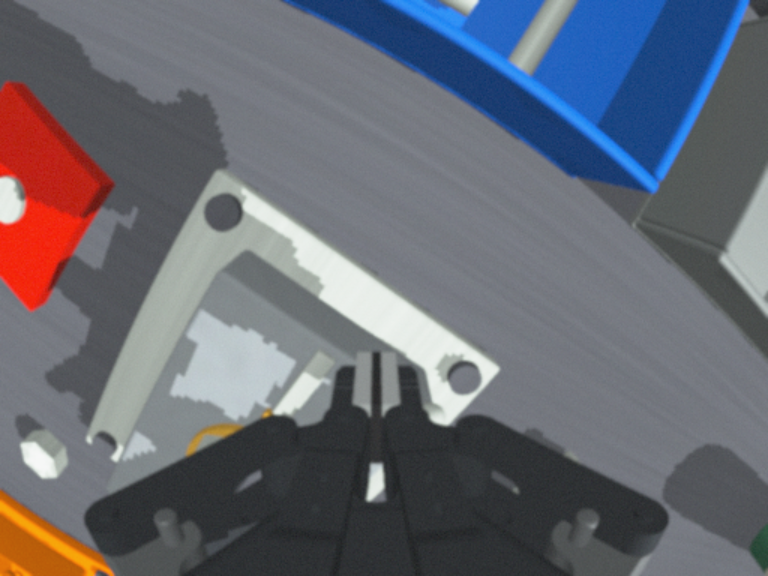

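Picture: the fingers at (375,380) are pushing the wing at (432,408) clockwise, and it moves freely. I carry on in smaller chunks, watching the force.

>>> carry_out --targets '[[0.0,[-0.0056,0.0062,0],0],[0.0,[-0.0096,0.0058,0],0],[0.0,[-0.0103,0.0044,0],0],[0.0,[-0.0108,0.0029,0],0],[0.0,[-0.0111,0.0014,0],0],[0.0,[0,0,0],0]]'

```text
t: 13.92
tool_pos: [0.6536, 0.0207, 0.0224]
tool_rot: [0.001, 0.964, 0.267, -0.0]
ft_force: [-0.6, -0.2, -0.4]
finger_gap: -0.0002
finger_force: 0.0
```

>>> carry_out --targets '[[0.0,[-0.0112,-0.0002,0],0],[0.0,[-0.0055,-0.0008,0],0],[0.0,[0,0,0],0]]'

```text
t: 14.3
tool_pos: [0.639, 0.014, 0.0224]
tool_rot: [0.0, 0.964, 0.267, -0.0]
ft_force: [0.5, -0.5, -0.8]
finger_gap: -0.0002
finger_force: 0.0
```

>>> carry_out --targets '[[0.0,[-0.0055,-0.0009,0],0],[0.0,[-0.0107,-0.0032,0],0],[0.0,[0,0,0],0]]'

```text
t: 14.68
tool_pos: [0.6224, 0.009, 0.0223]
tool_rot: [0.0, 0.964, 0.267, -0.001]
ft_force: [0.4, -0.3, 0.1]
finger_gap: -0.0001
finger_force: 0.0
```

>>> carry_out --targets '[[0.0,[-0.0101,-0.0047,0],0],[0.0,[-0.0047,-0.003,0],0],[0.0,[0,0,0],0]]'

```text
t: 15.05
tool_pos: [0.6063, 0.0084, 0.0224]
tool_rot: [0.0, 0.964, 0.267, -0.0]
ft_force: [0.3, -0.4, -1.4]
finger_gap: 0.0002
finger_force: 0.0
```

>>> carry_out --targets '[[0.0,[-0.0047,-0.0031,0],0],[0.0,[-0.0084,-0.0073,0],0],[0.0,[0,0,0],0]]'

```text
t: 15.42
tool_pos: [0.5891, 0.0109, 0.0223]
tool_rot: [0.0, 0.964, 0.267, -0.001]
ft_force: [-0.5, -0.3, 0.2]
finger_gap: 0.0001
finger_force: 0.0
```

```bash
python3 look.py w8;python3 - <<'E'
from h import *
s=arm.sense();t=s["tool_pos"];print(t,np.degrees(np.arctan2(t[1]-.0873,t[0]-.6095)),s["ft_force"])
E
```

```text
15.425 [0.5891 0.0109 0.0223] 31.027835901855923 [ 0.48  0.42 -0.66  1.78  0.3   1.04 -1.31]
head 5873 0.11490750668148976 ((608.4561157226562, 86.15869903564453), (26.55295753479004, 27.3083553314209), 85.93145751953125)
ptr 1418 z 0.0932 zmax 0.0946 line -3.7 bearing -5.2
rib 660 z 0.0536 zmax 0.0547 line -6.0 bearing -5.6
wing0 -
wing60 1581 z 0.0675 zmax 0.0698 line 60.0 bearing 58.0
wing120 -
wing180 -
wing240 2244 z 0.0698 zmax 0.0803 line -49.5 bearing -108.2
wing300 -
[0.58965542 0.01070033 0.02235376] -104.52422644589903 [ 0.27661017 -0.10970769  0.30859637]
```

Turned about 187°, and the wing height suggests it is close to bearing. I go on in small steps.

>>> carry_out --targets '[[0.0,[-0.0073,-0.0084,0],0],[0.0,[0,0,0],0],[0.0,[0,0,0],0]]'

```text
t: 15.85
tool_pos: [0.5796, 0.0141, 0.0224]
tool_rot: [0.0, 0.964, 0.267, -0.0]
ft_force: [-0.7, -0.0, 0.2]
finger_gap: 0.0002
finger_force: 0.0
```

>>> carry_out --targets '[[0.0,[-0.0061,-0.0094,0],0],[0.0,[0,0,0],0],[0.0,[0,0,0],0]]'

```text
t: 16.23
tool_pos: [0.5695, 0.0191, 0.0224]
tool_rot: [0.0, 0.964, 0.267, -0.0]
ft_force: [0.0, -0.7, 0.5]
finger_gap: -0.0003
finger_force: 0.0
```

>>> carry_out --targets '[[0.0,[-0.0047,-0.0101,0],0],[0.0,[0,0,0],0],[0.0,[0,0,0],0]]'

```text
t: 16.6
tool_pos: [0.5603, 0.0254, 0.0224]
tool_rot: [0.0, 0.964, 0.267, -0.0]
ft_force: [-0.9, 0.9, -0.0]
finger_gap: 0.0001
finger_force: 0.0
```

>>> carry_out --targets '[[0.0,[-0.0033,-0.0107,0],0],[0.0,[0,0,0],0],[0.0,[0,0,0],0]]'

```text
t: 16.98
tool_pos: [0.5519, 0.0329, 0.0224]
tool_rot: [0.0, 0.964, 0.267, -0.0]
ft_force: [-1.4, 0.4, 0.2]
finger_gap: -0.0001
finger_force: 0.0
```

>>> carry_out --targets '[[0.0,[-0.0018,-0.011,0],0],[0.0,[0,0,0],0],[0.0,[0,0,0],0]]'

```text
t: 17.35
tool_pos: [0.5447, 0.0414, 0.0224]
tool_rot: [0.0, 0.964, 0.267, -0.0]
ft_force: [0.0, 0.2, -0.7]
finger_gap: 0.0002
finger_force: 0.0
```

```bash
cat > f.py <<'E'
from h import *
s=arm.sense();t=s["tool_pos"];f=s["ft_force"];r=np.array([t[0]-.6095,t[1]-.0873]);b=np.arctan2(r[1],r[0])
print(t,"bearing",np.degrees(b),"rad",np.hypot(*r),"CCW reaction",-np.sin(b)*f[0]+np.cos(b)*f[1],f)
a=yaw();X=np.array([np.cos(a),np.sin(a)]);Y=np.array([np.sin(a),-np.cos(a)]);p=t[:2]
for i in range(1,7):
    th=b-np.radians(4*i);g=np.array([.6095,.0873])+.08*np.array([np.cos(th),np.sin(th)]);print(np.degrees(th).round(1),(np.array([(g-p)@X,(g-p)@Y])).round(4).tolist());p=g
E
python3 look.py w9;python3 f.py
```

```text
17.35 [0.5447 0.0414 0.0224] 31.00777931261863 [ 0.48  0.34 -0.69  1.88  0.26  1.01 -1.35]
head 8728 0.11552690822993626 ((608.233154296875, 86.36560821533203), (26.3861141204834, 26.49788475036621), 86.08721160888672)
ptr 1228 z 0.0935 zmax 0.0947 line -6.6 bearing -4.7
rib 120 z 0.0536 zmax 0.0546 line -0.3 bearing -8.2
wing0 -
wing60 -
wing120 -
wing180 1971 z 0.0682 zmax 0.0748 line 21.5 bearing -159.1
wing240 922 z 0.0718 zmax 0.081 line -73.6 bearing -141.4
wing300 -
[0.54482015 0.04122802 0.02237147] bearing -144.53741874810413 rad 0.07941102153420086 CCW reaction 1.058289538341564 [ 0.87569091 -0.67555874 -1.10510242]
-148.5 [-0.0008, -0.0055]
-152.5 [0.0001, -0.0056]
-156.5 [0.0005, -0.0056]
-160.5 [0.0009, -0.0055]
-164.5 [0.0013, -0.0054]
-168.5 [0.0017, -0.0053]
```

>>> carry_out --targets '[[0.0,[-0.0008,-0.0055,0],0],[0.0,[0.0001,-0.0056,0],0],[0.0,[0,0,0],0]]'

```text
t: 17.77
tool_pos: [0.5382, 0.0511, 0.0224]
tool_rot: [-0.0, 0.964, 0.268, -0.0]
ft_force: [-0.6, -0.6, -0.1]
finger_gap: -0.0002
finger_force: 0.0
```

>>> carry_out --targets '[[0.0,[0.0005,-0.0056,0],0],[0.0,[0.0009,-0.0055,0],0],[0.0,[0,0,0],0]]'

```text
t: 18.15
tool_pos: [0.5337, 0.0615, 0.0224]
tool_rot: [-0.0, 0.964, 0.268, -0.0]
ft_force: [0.7, 0.2, 0.3]
finger_gap: 0.0001
finger_force: 0.0
```

```bash
python3 f.py|head -1
```

```text
[0.53373864 0.0614542  0.02242305] bearing -161.16305041637034 rad 0.08004867283144955 CCW reaction 0.014023621608311082 [0.65720094 0.20938528 0.27564049]
```

>>> carry_out --targets '[[0.0,[0.0013,-0.0054,0],0],[0.0,[0.0017,-0.0053,0],0],[0.0,[0,0,0],0]]'

```text
t: 18.52
tool_pos: [0.5309, 0.0722, 0.0224]
tool_rot: [-0.0, 0.964, 0.268, -0.0]
ft_force: [-0.6, 0.1, 0.0]
finger_gap: -0.0003
finger_force: 0.0
```

>>> carry_out --targets '[[0.0,[0.0021,-0.0052,0],0],[0.0,[0.0025,-0.005,0],0],[0.0,[0,0,0],0]]'

```text
t: 18.9
tool_pos: [0.5297, 0.0832, 0.0224]
tool_rot: [-0.0, 0.964, 0.268, 0.0]
ft_force: [-1.0, 0.8, 0.4]
finger_gap: 0.0003
finger_force: 0.1
```

```bash
python3 look.py w10; python3 f.py
```

```text
18.9 [0.5297 0.0832 0.0224] 31.041828054853962 [ 0.43  0.32 -0.72  1.91  0.25  1.   -1.43]
head 7255 0.11522367519141963 ((608.10546875, 86.49073791503906), (26.597240447998047, 26.332124710083008), 85.81853485107422)
ptr 1116 z 0.0931 zmax 0.0947 line -5.9 bearing -3.4
rib 362 z 0.0536 zmax 0.0546 line -9.1 bearing -4.8
wing0 1100 z 0.067 zmax 0.0691 line -18.1 bearing -10.4
wing60 -
wing120 -
wing180 3138 z 0.069 zmax 0.0796 line -25.1 bearing 172.5
wing240 -
wing300 -
[0.52967892 0.08289386 0.02236657] bearing -176.84046925930792 rad 0.07994259642549567 CCW reaction 0.173311041178101 [ 0.18707729 -0.16324819 -0.11523566]
-180.8 [0.0027, -0.0049]
-184.8 [0.0031, -0.0046]
-188.8 [0.0034, -0.0044]
-192.8 [0.0037, -0.0042]
-196.8 [0.004, -0.0039]
-200.8 [0.0043, -0.0036]
```

View pics/w10.png

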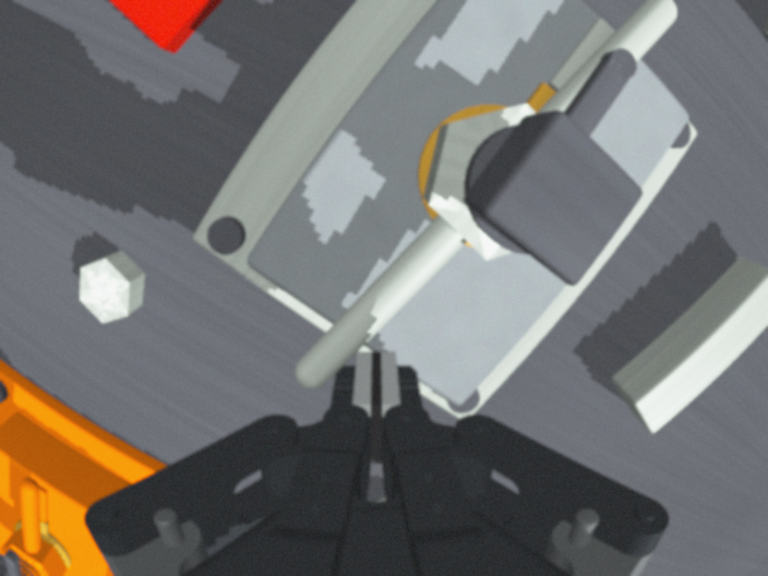

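The picture shows wing ends at (310,375) and (665,15), the tongue at (540,97) still beneath the pointer at (610,80), and the nut turned about 260°. On in small steps.

>>> carry_out --targets '[[0.0,[0.0027,-0.0049,0],0],[0.0,[0.0015,-0.0023,0],0],[0.0,[0,0,0],0],[0.0,[0,0,0],0]]'

```text
t: 19.45
tool_pos: [0.5298, 0.09, 0.0223]
tool_rot: [0.0, 0.964, 0.267, -0.0]
ft_force: [1.6, -4.9, -0.8]
finger_gap: 0.0
finger_force: 2.0
```

>>> carry_out --targets '[[0.0,[0.0016,-0.0023,0],0],[0.0,[0.0034,-0.0044,0],0],[0.0,[0,0,0],0],[0.0,[0,0,0],0]]'

```text
t: 19.95
tool_pos: [0.5306, 0.0983, 0.0224]
tool_rot: [0.0, 0.964, 0.267, -0.0]
ft_force: [1.3, -4.3, 0.2]
finger_gap: 0.0004
finger_force: 2.2
```

```bash
python3 f.py|head -1
```

```text
[0.53063619 0.09832322 0.02242822] bearing 172.04301185500617 rad 0.07963047201643583 CCW reaction 4.118078242749185 [ 1.29626172 -4.33929692  0.16017112]
```

Bearing is felt: the reaction jumped to about 4.5 N. I continue winding.

>>> carry_out --targets '[[0.0,[0.0037,-0.0042,0],0],[0.0,[0.002,-0.002,0],0],[0.0,[0,0,0],0],[0.0,[0,0,0],0]]'

```text
t: 20.45
tool_pos: [0.5324, 0.1052, 0.0223]
tool_rot: [0.001, 0.964, 0.266, -0.0]
ft_force: [0.9, -7.6, -0.0]
finger_gap: -0.0
finger_force: 3.0
```

```bash
cat > tongue.py <<'E'
from h import *
m=arm.camera_model("wrist");p,d=arm.get_image("wrist");w=cloud("wrist",d,m);hsv=cv2.cvtColor(p,cv2.COLOR_RGB2HSV)
o=np.array([.6085,.0864]);r=w[...,:2]-o;R=np.hypot(r[...,0],r[...,1]);A=np.degrees(np.arctan2(r[...,1],r[...,0]))
M=(hsv[...,0]>12)&(hsv[...,0]<28)&(hsv[...,1]>100)&(w[...,2]>.046)&(w[...,2]<.06)
for a,b in((.027,.030),(.030,.034),(.034,.04)):
    k=M&(R>a)&(R<b);print(a,k.sum(),np.percentile(A[k],[2,50,98]).round(1) if k.sum() else "")
import sys
if len(sys.argv)>1: cv2.imwrite(f"pics/{sys.argv[1]}.png",cv2.resize(p[:,:,::-1],(768,576)))
E
python3 f.py; python3 look.py w11; python3 tongue.py
```

```text
[0.53243113 0.10518592 0.02231128] bearing 166.93425956803296 rad 0.07911710823385876 CCW reaction 7.21888056799042 [ 0.8741694  -7.61360939 -0.02563606]
162.9 [0.0034, -0.0045]
158.9 [0.0043, -0.0036]
154.9 [0.0045, -0.0033]
150.9 [0.0047, -0.003]
146.9 [0.0049, -0.0026]
142.9 [0.0051, -0.0023]
20.45 [0.5324 0.1052 0.0223] 30.904122423993975 [ 0.38  0.34 -0.72  1.89  0.27  1.01 -1.48]
head 5729 0.11498192166833979 ((608.076416015625, 86.52156829833984), (27.606470108032227, 26.117645263671875), 85.62120819091797)
ptr 1044 z 0.0929 zmax 0.0945 line -5.8 bearing -2.8
rib 445 z 0.0535 zmax 0.0547 line -4.6 bearing -5.4
wing0 960 z 0.0672 zmax 0.0692 line -21.4 bearing -25.0
wing60 -
wing120 268 z 0.0645 zmax 0.067 line -27.5 bearing 149.3
wing180 2857 z 0.0694 zmax 0.0798 line -38.0 bearing 157.2
wing240 -
wing300 32 z 0.0657 zmax 0.0669 line -28.5 bearing -30.6
0.027 35 [-18.6 -10.7  -7.7]
0.03 87 [-19.8 -14.1  -9.4]
0.034 48 [-20.1 -14.6 -10.5]
```

>>> carry_out --targets '[[0.0,[0.0034,-0.0045,0],0],[0.0,[0,0,0],0],[0.0,[0.0022,-0.0018,0],0],[0.0,[0,0,0],0],[0.0,[0,0,0],0]]'

```text
t: 21.18
tool_pos: [0.5337, 0.1122, 0.0221]
tool_rot: [0.002, 0.964, 0.266, -0.001]
ft_force: [1.6, -8.5, 0.0]
finger_gap: 0.0002
finger_force: 3.8
```

```bash
python3 f.py; python3 look.py w12|grep -E "ptr|wing|head"; python3 tongue.py
```

```text
[0.53372558 0.11217677 0.0220575 ] bearing 161.82497260302608 rad 0.07975347219883028 CCW reaction 7.568236479527867 [ 1.61849575e+00 -8.49701111e+00  5.08549982e-03]
157.8 [0.0042, -0.0037]
153.8 [0.0046, -0.0032]
149.8 [0.0048, -0.0029]
145.8 [0.005, -0.0025]
141.8 [0.0051, -0.0022]
137.8 [0.0053, -0.0018]
head 5262 0.11489468147903806 ((608.106201171875, 86.32215881347656), (28.306095123291016, 26.249601364135742), 85.81871795654297)
ptr 1015 z 0.0928 zmax 0.0945 line -6.0 bearing -2.2
wing0 582 z 0.0668 zmax 0.069 line -28.0 bearing -27.8
wing60 -
wing120 1513 z 0.0668 zmax 0.0691 line -29.9 bearing 146.9
wing180 1637 z 0.071 zmax 0.0807 line -40.8 bearing 155.2
wing240 -
wing300 413 z 0.0678 zmax 0.0692 line -30.0 bearing -32.1
0.027 28 [-21.3 -15.  -12.4]
0.03 81 [-24.5 -18.8 -13.8]
0.034 49 [-25.3 -19.1 -14.8]
```

>>> carry_out --targets '[[0.0,[0.002,-0.0018,0],0],[0.0,[0,0,0],0],[0.0,[0.0017,-0.0014,0],0],[0.0,[0,0,0],0],[0.0,[0,0,0],0]]'

```text
t: 21.9
tool_pos: [0.5351, 0.116, 0.0219]
tool_rot: [0.002, 0.964, 0.266, -0.002]
ft_force: [-1.0, -11.0, -0.6]
finger_gap: 0.0001
finger_force: 4.3
```

```bash
python3 f.py|head -1; python3 look.py w13|grep -E "ptr|wing|head"; python3 tongue.py
```

```text
[0.53508363 0.11598815 0.02190993] bearing 158.91791722082496 rad 0.07975466336853332 CCW reaction 10.648146890764577 [ -0.99575624 -11.02812409  -0.55005723]
head 5012 0.11482121366655089 ((608.0789794921875, 86.80276489257812), (27.74298667907715, 26.144420623779297), 85.0788345336914)
ptr 996 z 0.0928 zmax 0.0945 line -5.9 bearing -2.9
wing0 217 z 0.0651 zmax 0.0678 line -30.5 bearing -29.3
wing60 -
wing120 1933 z 0.0671 zmax 0.0692 line -31.5 bearing 145.4
wing180 1219 z 0.072 zmax 0.0811 line -48.3 bearing 153.7
wing240 -
wing300 791 z 0.0677 zmax 0.0692 line -30.7 bearing -33.3
0.027 24 [-20.9 -16.9 -15.3]
0.03 80 [-27.7 -21.2 -16.4]
0.034 50 [-28.9 -22.3 -18.1]
```

Wound about 18° with the pointer unmoved. I back off gently, rise and check.

>>> carry_out --targets '[[0.0,[-0.002,0.0018,0],0],[0.0,[-0.002,0.0018,0],0],[0.0,[-0.003,0.003,0],0],[0.0,[-0.006,0.008,0],0],[0.0,[-0.006,0.01,0],0],[0.0,[-0.01,0.01,-0.01],0],[0.0,[-0.03,0,-0.05],0],[0.0,[-0.03,0,-0.05],0],[0.0,[0,0,-0.03],0],[0.0,[0,0,0],0],[0.0,[0,0,0],0]]'

```text
t: 23.38
tool_pos: [0.4765, 0.0446, 0.1618]
tool_rot: [-0.0, 0.964, 0.267, -0.0]
ft_force: [-1.4, 0.2, -0.7]
finger_gap: -0.0001
finger_force: 0.0
```

```bash
python3 look.py w14; python3 tongue.py
```

```text
23.375 [0.4765 0.0446 0.1618] 30.9737770454422 [ 0.61  0.01 -0.75  1.89  0.01  1.25 -1.18]
head 1190 0.11524623234020304 ((607.8551025390625, 86.15780639648438), (26.355539321899414, 26.85763931274414), 85.49624633789062)
ptr 126 z 0.0933 zmax 0.0948 line -18.4 bearing -5.0
rib 7 z 0.0537 zmax 0.0543 line -5.9 bearing -8.9
wing0 306 z 0.0676 zmax 0.0694 line -34.9 bearing -26.3
wing60 -
wing120 35 z 0.0655 zmax 0.067 line -28.2 bearing 149.3
wing180 571 z 0.0673 zmax 0.0692 line -27.4 bearing 154.8
wing240 -
wing300 39 z 0.0651 zmax 0.0675 line -27.8 bearing -30.8
0.027 0 
0.03 0 
0.034 2 [-13.1 -12.5 -11.9]
```

View pics/w14.png

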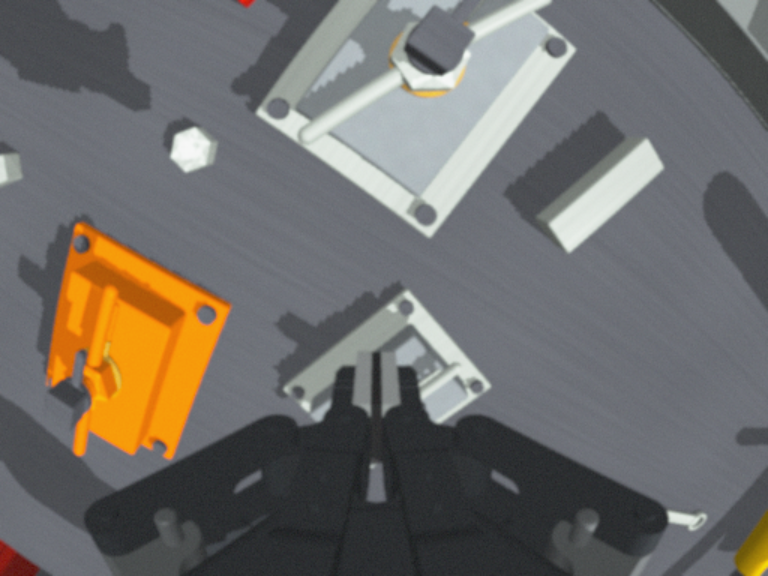

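Picture: the fixture is upper right, with the nut's wings from (310,132) to (545,0) and the tongue hidden. I rise over it for a better view of the tongue.

>>> carry_out --targets '[[0.0,[0,0,-0.05],0],[0.0,[0.03,0.03,-0.04],0],[0.0,[0.035,0.035,0],0],[0.0,[0.035,0.03,0],0],[0.0,[0,0,0],0],[0.0,[0,0,0],0]]'

```text
t: 24.22
tool_pos: [0.6106, 0.0158, 0.2508]
tool_rot: [-0.001, 0.963, 0.268, -0.001]
ft_force: [-0.6, 0.4, 0.8]
finger_gap: -0.0002
finger_force: 0.0
```

```bash
python3 look.py w15; python3 tongue.py; python3 -c "
import cv2;i=cv2.imread('pics/w15.png');cv2.imwrite('pics/w15c.png',i[100:450,150:650])"
```

```text
24.225 [0.6106 0.0158 0.2508] 31.060324125558914 [ 0.53  0.3  -0.75  1.45  0.2   1.47 -1.24]
head 614 0.1153063393597935 ((608.4576416015625, 86.1475830078125), (26.452835083007812, 26.062522888183594), 85.38325500488281)
ptr 143 z 0.0933 zmax 0.0946 line -4.1 bearing -4.2
rib 95 z 0.0537 zmax 0.0549 line -5.0 bearing -5.7
wing0 324 z 0.0673 zmax 0.0692 line -27.6 bearing -25.4
wing60 -
wing120 26 z 0.0654 zmax 0.0672 line -27.5 bearing 149.2
wing180 259 z 0.0675 zmax 0.0695 line -27.2 bearing 154.6
wing240 -
wing300 21 z 0.0649 zmax 0.0664 line -28.8 bearing -30.6
0.027 4 [-12.7 -11.   -9.1]
0.03 6 [-14.5 -12.9 -11.3]
0.034 3 [-14.5 -13.1 -11.7]
```

View pics/w15c.png

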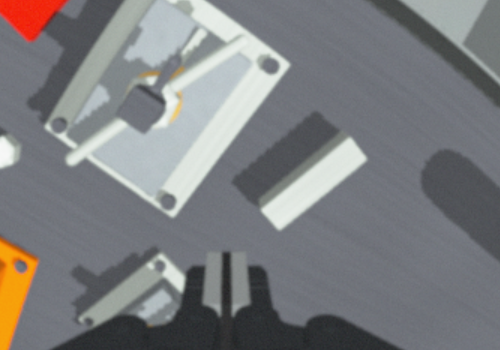

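The pointer is within about 1.5° of the rib. The nut is down at wing angle −27.5°, and the tongue is about 14° clockwise of the pointer. The bystanders are where they were and the arm is clear.

```bash
python3 -c "
from station import arm
print(arm.hand_in())"
```

```text
the job is handed in; nothing more can be done
None
```

The job is handed in (the hand-in gave no verdict): the pointer is about 1 mm off the rib's centre line, and the jam nut is down tight, its washer tongue wound about 14° (estimated, as a wing partly hides it); the parts lying about were left alone.

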